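# Slip a pipe flashing under a loose shingle course and hold it down

## Robot

A 6-joint arm with a two-finger parallel gripper is mounted at the origin on the work surface. World frame = base frame: x ahead of the robot, y to its left, z up, the work surface at z = 0. Lengths are in mm, angles in rad, forces in N, time in s.
With the tool pointing down it reaches from about 350 to 775 mm from the base axis. Payload 7.3 kg.
Tool frame: the origin (TCP) lies at the very end of the fingers, on their centre line; the grasp point (between the pads) lies 19 mm behind it; z points along the fingers, y is the line along which they close (so a half turn about z gives the same grasp; the last joint's range is limited). The gripper opens to 92 mm and grips with 3 to 60 N. Pads are 19 mm wide; open, the fingers measure 130 mm over their backs; the gripper's body (75 mm by 190 mm) begins 47 mm behind the grasp point.
Start: joints at [-1.375, 0.342, 1.524, -0, 1.275, -0.146], TCP at [175.994, -494.642, 226.741] pointing down, gripper open.
Joint ranges: [-2.53, 2.53], [-0.77, 2.02], [0.04, 2.7], [-1, 4.14], [0.28, 2.66], [-3.11, 3.11]. Speed limits (rad/s): [2.57, 2.57, 3.14, 3.14, 3.14, 3.14].

## Interface

Orientations are given as [roll, pitch, yaw] about the fixed x, y, z axes, in that order (R = Rz(yaw) Ry(pitch) Rx(roll)).
In Python, from plant import get_obs, vision, workorder gives the robot as it stands.
- The arm moves only by the shell command python3 -m pendant 'ROWS' [OPENING]. ROWS is a JSON object of lists of equal length, an entry for each row: "dp": the shift along the tool's x, y, z in m, a list of three; "rotation": the turn, a rotation vector about the tool's x, y, z in rad, a list of three. A call has 1 to 8 rows; each row is the pose to reach, as a shift and turn from the pose commanded when the call began, along the tool's axes at that moment; what a row does not reach only later rows make up. A row lasts 1/8 s, in which the tool goes at most 62.5 mm and 10.7 degrees, less where a joint would pass 70% of its speed; a pose out of reach is approached as far as the arm can. A call with a gripper value outside its range is refused whole. OPENING is the finger opening in m, from 0 to 0.0918, set as the call begins (- or left out, the last holds). The fingers move at their own pace and stop on an object; the grip force is fixed at half the most. Time passes only in rows, so rows that repeat a pose let the fingers close. It gives the time, the measured TCP pose, the force, the opening and the grip force at its end, in the units of the state.
- get_obs(): the state, without advancing time (a new reading comes with each control period).
- vision.capture(name): name is "scene" or "top" or "wrist"; returns a dict with "pixels" (384x512x3 uint8, red, green, blue), "vfov" (degrees; the focal length in pixels is half the picture's height over the tangent of half this angle, whatever the lens; pixels are square), "cx", "cy" (the principal point, pixels), "pose" (4x4, takes a point from camera to world coordinates); the wrist camera has in their place "T_tool_cam" (4x4, takes a point from camera to tool coordinates, whose origin is the TCP and whose axes are the flange's). Camera axes: x right, y up, looking along -z (the intrinsics and any distortion apply to the point x, -y, -z); pixel columns grow to the right and rows downward; lengths in mm; the calibration is good to about 2 mm. A picture is of the moment at which its call begins: read the wrist's pose just before it. There is no depth.
- workorder.close_job(): hands the job in; it is judged then, once.
The state is a dict: "time": time; "joint_positions": joint angles; "dq": joint speeds; "tau": joint torques, N m; "tool_pos": TCP position; "tcp_rot": TCP orientation; "contact_force": force on the tool from outside, world axes, zero at the start; "moment": the same for the moment, N m; "grip_width": finger opening in mm; "finger_force": force on a finger pad.
Only numpy, scipy, OpenCV 4.12 (cv2) and the standard library are available. Lean on these libraries where they do the work, as an engineer would, in place of code of your own. Each camera call takes 0.05 s, during which the arm holds its last target. There are 200 camera calls.

## Task

On the model roof panel, slip the brass pipe flashing's edge farther from its collar under the loose grey shingle course at the head of the bare bay, without lifting that course, until the collar is centred over the pipe hole and the flashing sits square to the panel. Finish holding it there: do not let go, but keep pressing it flat on the board with a light, steady push of about 10 N. Leave the glue bottle, the stovepipe and the pot where they stand.

Things in the scene. Friction and masses are not known exactly. Their poses are not given: they have to be found in the camera images.
- flashing: Loose brass pipe flashing, 0.1-0.15 kg, flat on the mat (mat top z = 2 mm): base plate 84 x 76 mm, 2 mm thick, with a round open collar, 31 mm across, bore 26, top 35.5 mm above the underside. Origin: on the collar's axis at the plate's underside, z up. The plate reaches 52 mm to its -x (apron edge to tuck), 32 mm to +x, 38 mm to each side. The collar can be gripped from above at any yaw
- flashing_edge (a point): Middle of the flashing's edge to be tucked (76 mm long, the edge farther from the collar), at the plate's underside, 52 mm from the collar's axis toward the flashing's -x
- roof: Fixed model roof panel flat on the mat: ply board 220 (x) x 270 (y) x 6 mm under brown lapped shingles (up to 8 mm above the board), but for a bare bay, y -75 to 75 mm, x from -20 mm (butt of the loose course) to 110 mm (eave). Origin: centre of the board's underside; x runs from ridge to eave, roughly away from the robot, z up. The flashing lies on the bare board, its x along the panel's x
- pipe_hole (a point): Centre of the round pipe hole, 36 mm across, at the bare board's top face (z = 8 mm): at x = 12, y = 0 in the panel's frame, 32 mm from the loose course's butt toward the eave. With the collar centred on it the flashing is tucked 20 mm. Two pencil lines, 76 mm apart along the panel's x, show where the flashing's sides go
- lap_butt (a point): Middle of the lower edge of the loose course's butt, its free edge, which faces the eave. At rest it stands 5.5 mm above the bare board, at x = -20, y = 0 mm in the panel's frame. The flashing enters below it, sliding on the board toward the panel's -x
- lap (a joint): Loose shingle course, grey (the rest are brown), at the head of the bay, 149 mm wide, 70 mm long, 2.5 mm thick, 20 g, held only along its tail, sloping from the butt (underside 5.5 mm above the board) down to the tail on the board; 20 mm in, the space is 3.9 mm high. Swings up about its tail at a light touch. 0 at rest, rad, grows as lifted (0.06 = 4 mm at the butt)
- glue: Black glue bottle with blue band and white nozzle, 34 mm across, 108 mm tall, standing on the mat beyond the work; origin at the centre of its foot. Bystander
- stovepipe: Brass stovepipe with cowl, 24 mm tube (cowl 40 mm), 120 mm tall, standing on end; origin at the centre of its foot. Bystander
- pot: Clear open pot with brass pins, 60 mm across, 24 mm high; origin at the centre of its foot. Bystander
Things that resemble listed ones, but are neither listed nor needed, are in the scene too. What is shaped like the flashing but turquoise is not meant.

How it is judged:
By the outcome, as a careful person would: the job done as asked, in the order asked, and still so for the second after the job is handed in, while the arm keeps its last pose, push and grip.
It also fails if it takes over 40 s, if anything falls off the work surface, if the arm or the gripper's body presses on something with over 40 N, if the wrist force passes 120 N, or if a joint passes its speed limit or range.

## Working session

There is one attempt and no reset: what is moved stays moved. The work goes in short steps, Python scripts to look and compute and a shell command to move; the robot and the scene stay as the last step left them, time stands still between calls to the robot, and variables do not carry over. Pictures are saved under pics/ and viewed, at most 12 in all, crops included, and the job is handed in when it is done.

```bash
ls; mkdir -p pics
cat > h.py <<'E'
import numpy as np, cv2
from plant import get_obs, vision, workorder
def K(c): 
    f=192/np.tan(np.radians(c['vfov']/2)); return f
E
python3 - <<'E'
from h import *
for n in ('scene','top'):
    c=vision.capture(n); cv2.imwrite(f'pics/{n}.png',c['pixels'][:,:,::-1]); np.save(f'pics/{n}.npy',c,allow_pickle=True)
    print(n,{k:v for k,v in c.items() if k!='pixels'})
print(get_obs())
a=cv2.imread('pics/scene.png');b=cv2.imread('pics/top.png')
cv2.imwrite('pics/both.png',cv2.resize(np.hstack([a,b]),(800,300)))
E
```

```text
pics
scene {'vfov': 44.57273148434992, 'cx': 255.6831147330975, 'cy': 194.28516800247672, 'pose': array([[ 6.79557899e-01, -4.96473001e-01,  5.40107046e-01,
         1.09707778e+03],
       [ 7.33607505e-01,  4.55267846e-01, -5.04530690e-01,
        -5.61399901e+02],
       [ 4.59249417e-03,  7.39084398e-01,  6.73597180e-01,
         7.10864943e+02],
       [ 0.00000000e+00,  0.00000000e+00,  0.00000000e+00,
         1.00000000e+00]])}
top {'vfov': 53.97316129651769, 'cx': 254.82484265721314, 'cy': 187.55619760773646, 'pose': array([[-4.45232488e-03,  9.86751360e-01, -1.62178701e-01,
         4.33439836e+02],
       [-9.99681652e-01, -8.41979470e-03, -2.37844819e-02,
        -9.59703754e+01],
       [-2.48348812e-02,  1.62021175e-01,  9.86474717e-01,
         8.98993810e+02],
       [ 0.00000000e+00,  0.00000000e+00,  0.00000000e+00,
         1.00000000e+00]])}
{'time': 0.1, 'joint_positions': array([-1.37496543e+00,  3.42664915e-01,  1.52494139e+00,  2.44071670e-05,
        1.27537861e+00, -1.46019261e-01]), 'dq': array([ 3.99673190e-04, -1.97792745e-03, -3.32330142e-03, -4.86520576e-04,
        6.33077381e-04,  1.70432756e-05]), 'tau': array([ 2.54863247e-03, -4.32007456e+01, -2.44692492e+01,  7.21649034e-02,
        5.26520493e-02, -3.55008660e-05]), 'tool_pos': array([ 175.94289659, -494.2530372 ,  226.10134726]), 'tcp_rot': array([-3.14021860e+00, -2.25666953e-04,  3.41842880e-01]), 'contact_force': array([-0.07405233,  0.387235  , -0.5452873 ]), 'moment': array([ 0.01426054,  0.0072249 , -0.0404664 ]), 'finger_force': 0.0, 'grip_width': 91.86384349095354}
```

View pics/top.png

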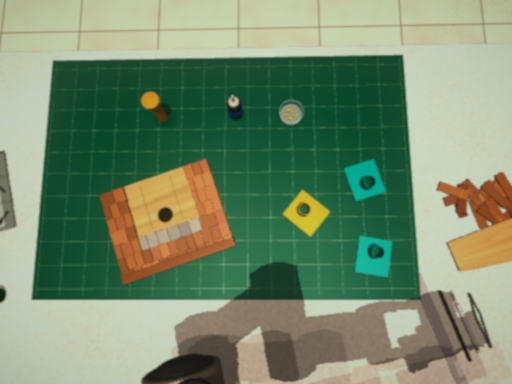

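View pics/scene.png

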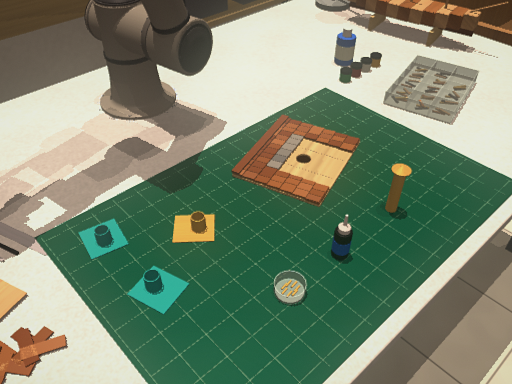

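The top view shows the brass flashing at about (305,212) and turquoise look-alikes at (366,180) and (374,256). The roof hole is at (166,214), with the grey course below it at about (168,234). The bystanders are the stovepipe (150,100), the glue (235,106) and the pot (291,112). The scene view shows the same: brass flashing (195,228), hole (303,158). I choose the brass one and check it in a close crop.

```bash
cat >> h.py <<'E'
from scipy.spatial.transform import Rotation as Ro
def load(n): return np.load(f'pics/{n}.npy',allow_pickle=True).item()
def ray(c,uv):
    f=K(c); d=np.array([(uv[0]-c['cx'])/f,-(uv[1]-c['cy'])/f,-1]); P=c['pose']; return P[:3,3],P[:3,:3]@d
def onz(c,uv,z):
    o,d=ray(c,uv); return o+d*(z-o[2])/d[2]
def proj(c,p):
    q=np.linalg.inv(c['pose'])@np.append(p,1); f=K(c); return np.array([c['cx']-f*q[0]/q[2],c['cy']+f*q[1]/q[2]])
def tri(obs):
    A=np.zeros((3,3));b=np.zeros(3)
    for c,uv in obs:
        o,d=ray(c,uv);d=d/np.linalg.norm(d);M=np.eye(3)-np.outer(d,d);A+=M;b+=M@o
    return np.linalg.solve(A,b)
def wristcap(name):
    s=get_obs(); c=vision.capture('wrist')
    T=np.eye(4);T[:3,:3]=Ro.from_euler('xyz',s['tcp_rot']).as_matrix();T[:3,3]=s['tool_pos']
    c['pose']=T@np.array(c['T_tool_cam']); c['T']=T
    cv2.imwrite(f'pics/{name}.png',c['pixels'][:,:,::-1]); np.save(f'pics/{name}.npy',c,allow_pickle=True); return c
def toolshift(p,rpy=None):
    """shift (m, tool axes) from current measured pose to world p"""
    s=get_obs();R=Ro.from_euler('xyz',s['tcp_rot']); return R.inv().apply(np.array(p)-s['tool_pos'])/1000
E
python3 - <<'E'
from h import *
t=load('top');s=load('scene')
print('flash',onz(t,(305,210),37),onz(s,(198,215),37)); print('hole',onz(t,(166,214),8),onz(s,(303,158),8))
for u in [(305,190),(329,212),(312,235),(283,212)]: print(onz(t,u,4))
for u in [(207,160),(235,242),(125,282),(101,194)]: print(onz(t,u,14))
c=wristcap('w0');print(c['T_tool_cam'],c['vfov'],c.keys())
print(toolshift([400,-200,250]))
a=t['pixels'][170:260,260:410,::-1];cv2.imwrite('pics/crop.png',cv2.resize(a,None,fx=5,fy=5,interpolation=2))
E
```

```text
flash [ 522.14563916 -189.7650148    37.        ] [ 523.32769892 -185.71790797   37.        ]
hole [517.8890107  137.45589133   8.        ] [515.14102663 139.18823554   8.        ]
[ 573.61986566 -194.60392839    4.        ]
[ 520.38821757 -249.92432479    4.        ]
[ 466.50586197 -208.21794715    4.        ]
[ 521.1386985  -141.10668436    4.        ]
[647.39147531  40.64970648  14.        ]
[450.92600686 -27.90977059  14.        ]
[360.92264522 225.62344212  14.        ]
[566.42782662 294.30376034  14.        ]
[[-4.30165582e-05  9.62481126e-01  2.71348631e-01  7.43454544e+01]
 [ 9.99999999e-01  3.51543751e-05  3.38352013e-05 -8.68478788e-02]
 [ 2.30266511e-05  2.71348632e-01 -9.62481127e-01 -1.57516297e+02]
 [ 0.00000000e+00  0.00000000e+00  0.00000000e+00  1.00000000e+00]] 67.92869181910481 dict_keys(['pixels', 'vfov', 'cx', 'cy', 'T_tool_cam', 'pose', 'T'])
[ 0.30977826 -0.20222004 -0.02350792]
```

View pics/crop.png

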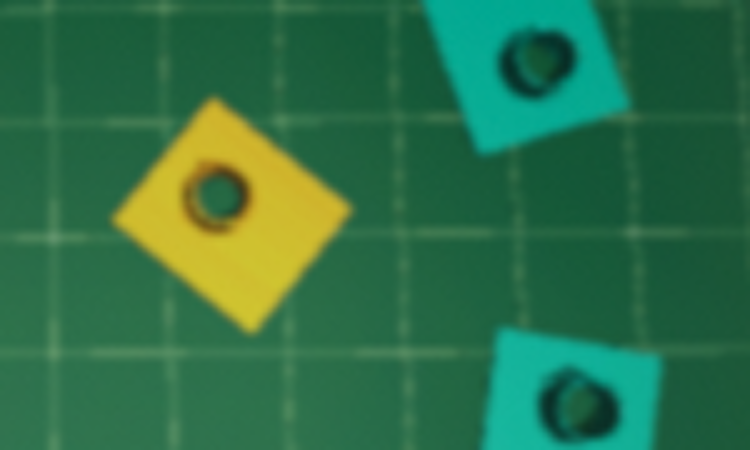

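The crop confirms the plain brass plate, with corners at crop px (212,97), (353,209), (252,334) and (112,218). The collar is nearer the upper-left edge, so the apron edge is at the lower right. Turquoise look-alikes sit at the right.

```bash
cat > pose.py <<'E'
from h import *
t=load('top')
q=np.array([onz(t,(260+x/5-.4,170+y/5-.4),4)[:2] for x,y in [(212,97),(353,209),(252,334),(112,218)]])
d=q[0]-q[1]+q[3]-q[2]; yaw=np.arctan2(d[1],d[0]); m=q.mean(0)
print('flash yaw',yaw,'centre',m,'collar',m+10*d/np.linalg.norm(d))
E
python3 pose.py; python3 -c "
from h import *
print(get_obs()['tcp_rot'],toolshift([500,-190,200]),toolshift([480,-230,200]))"
```

```text
flash yaw 0.871750932455739 centre [ 519.86636762 -195.60892265] collar [ 526.30124034 -187.95435452]
[-3.14045280e+00 -1.46804021e-04  3.41794594e-01] [ 0.40733817 -0.17806675  0.02647891] [ 0.37508794 -0.14708415  0.02643886]
```

```bash
python3 -m pendant '{"dp":[[0.05,-0.022,0.003],[0.1,-0.045,0.006],[0.15,-0.067,0.01],[0.2,-0.09,0.013],[0.255,-0.112,0.016],[0.305,-0.135,0.02],[0.36,-0.157,0.023],[0.407,-0.178,0.026]],"rotation":[[0,0,-0.07],[0,0,-0.14],[0,0,-0.21],[0,0,-0.28],[0,0,-0.35],[0,0,-0.42],[0,0,-0.48],[0,0,-0.53]]}'
python3 - <<'E'
from h import *
c=wristcap('w1');print(get_obs()['tool_pos'],get_obs()['tcp_rot'],c['vfov'],c['cx'],c['cy'])
print('expected collar px',proj(c,[526,-188,37]))
E
```

```text
time: 1.15
tool_pos: [501.1, -188.8, 200.5]
tcp_rot: [-3.142, 0.0, 0.874]
contact_force: [0.2, -0.1, -0.5]
grip_width: 92.0
finger_force: 0.0
[ 504.29280086 -184.71526776  199.96983689] [-3.1413746  -0.00342079  0.8787015 ] 67.92869181910481 250.8029740727374 190.44679623868916
expected collar px [266.61611541 162.64077078]
```

View pics/w1.png

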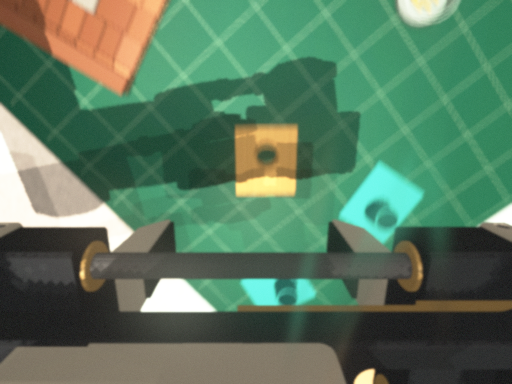

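The wrist view shows the brass flashing with plate corners about (236,124) to (298,197) and bore at (267,156), square to the tool. The roof corner is at upper left. Next are a settled picture here and a second place.

```bash
python3 -m pendant '{"dp":[[0,0,0],[0,0,0],[0,0,0]],"rotation":[[0,0,0],[0,0,0],[0,0,0]]}' >/dev/null; python3 -c "
from h import *
c=wristcap('w2');print(c['T'])"
python3 -m pendant '{"dp":[[-0.015,0.02,0.03],[-0.03,0.04,0.06],[-0.03,0.04,0.06],[-0.03,0.04,0.06],[-0.03,0.04,0.06]],"rotation":[[0,0,0],[0,0,0],[0,0,0],[0,0,0],[0,0,0]]}'
cat > seg.py <<'E'
import sys
from h import *
for n in sys.argv[1:]:
    c=load(n); a=c['pixels']; h=cv2.cvtColor(a,cv2.COLOR_RGB2HSV)
    m=((h[...,0]>12)&(h[...,0]<30)&(h[...,1]>120)).astype(np.uint8); m[225:]=0
    m=cv2.morphologyEx(m,cv2.MORPH_CLOSE,np.ones((3,3)))
    k,l,st,ce=cv2.connectedComponentsWithStats(m); 
    for i in range(1,k):
        if st[i,4]>800: print(n,st[i],ce[i])
E
python3 - <<'E'
from h import *
c=wristcap('w3'); print(c['T'])
ims=[]
for n in('w2','w3'):
    c=load(n);u=proj(c,[526,-188,20]).astype(int);print(n,u)
    x0,y0=u-[60,60];a=c['pixels'][y0:y0+120,x0:x0+120,::-1];print(x0,y0)
    ims.append(cv2.resize(a,(400,400),interpolation=2))
cv2.imwrite('pics/c23.png',np.hstack(ims))
E
python3 seg.py w2 w3
```

```text
[[ 6.45104777e-01  7.64094121e-01 -2.96954404e-05  4.99023112e+02]
 [ 7.64094089e-01 -6.45104761e-01 -2.67845468e-04 -1.91602707e+02]
 [-2.23815817e-04  1.50098280e-04 -9.99999964e-01  2.00875227e+02]
 [ 0.00000000e+00  0.00000000e+00  0.00000000e+00  1.00000000e+00]]
time: 2.25
tool_pos: [511.5, -239.0, 142.1]
tcp_rot: [3.139, -0.0, 0.872]
contact_force: [-1.2, 0.3, -0.7]
grip_width: 91.9
finger_force: 0.0
[[ 6.43239228e-01  7.65662999e-01  1.86240292e-03  5.11488601e+02]
 [ 7.65665187e-01 -6.43238348e-01 -1.11754053e-03 -2.39004306e+02]
 [ 3.42309544e-04  2.14482299e-03 -9.99997641e-01  1.42143298e+02]
 [ 0.00000000e+00  0.00000000e+00  0.00000000e+00  1.00000000e+00]]
w2 [265 157]
205 97
w3 [227 137]
167 77
w2 [ 113    0   52   79 1533] [137.95890411  35.55642531]
w2 [ 235  127   62   67 2983] [265.1656051  153.73348978]
w3 [ 190  102   77   82 4842] [228.85150764 147.78645188]
```

View pics/c23.png

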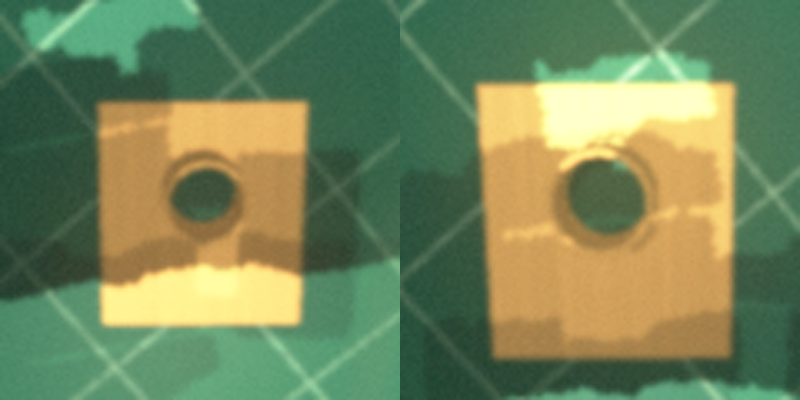

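Both crops show the plate and collar clearly. In w2 the corners are at (98,102), (308,102), (302,326) and (103,326), with the collar at about (203,190). In w3 the corners are at (76,83), (336,83), (332,358) and (92,358), with the collar at about (204,196).

Run:
```python
from h import *
a,b=load('w2'),load('w3')
A=[(98,102),(308,102),(302,326),(103,326),(203,190)];B=[(76,83),(336,83),(332,358),(92,358),(204,196)]
fa=lambda p:(205+p[0]*.3-.35,97+p[1]*.3-.35); fb=lambda p:(167+p[0]*.3-.35,77+p[1]*.3-.35)
P=[tri([(a,fa(p)),(b,fb(q))]) for p,q in zip(A,B)]
print(np.round(P,1))
for c,f,S in((a,fa,A),(b,fb,B)):
    q=np.array([onz(c,f(p),4)[:2] for p in S[:4]]); d=q[0]+q[1]-q[2]-q[3]; e=q[0]+q[3]-q[1]-q[2]
    y=np.arctan2(d[1],d[0]);m=q.mean(0); u=np.array([np.cos(y),np.sin(y)])
    print('yaw',y,np.arctan2(e[1],e[0])-np.pi/2,'size',np.linalg.norm(d)/2,np.linalg.norm(e)/2,'collar',m+10*-u*-1,'rim',onz(c,f(S[4]),37.5))
print(toolshift([526,-188,60]))
```

```text
[[ 518.8 -137.5    5.1]
 [ 577.7 -187.1    2.4]
 [ 524.3 -249.7   13.2]
 [ 465.5 -202.     8. ]
 [ 527.4 -186.3   11.4]]
yaw 0.8813610788183327 0.8695457721325375 size 85.23481362463689 77.0131521747434 collar [ 527.32679536 -187.39308394] rim [ 529.51840107 -182.19457264   37.5       ]
yaw 0.8736194953991284 0.8717712996233149 size 84.36438568475685 77.16561327146273 collar [ 527.54787644 -186.90124502] rim [ 529.69825262 -186.21230121   37.5       ]
[ 0.04830822 -0.02179161  0.08200181]
```

```bash
python3 -m pendant '{"dp":[[0.025,-0.01,0.03],[0.05,-0.021,0.06],[0.05,-0.021,0.08],[0.05,-0.021,0.1],[0.05,-0.021,0.115],[0.05,-0.021,0.12],[0.05,-0.021,0.12],[0.05,-0.021,0.12]],"rotation":[[0,0,0],[0,0,0],[0,0,0],[0,0,0],[0,0,0],[0,0,0],[0,0,0],[0,0,0]]}'; python3 -c "
from h import *
print(get_obs()['tool_pos'],get_obs()['tcp_rot'],toolshift([527.5,-187,8]))"
```

```text
time: 3.3
tool_pos: [527.7, -187.8, 21.5]
tcp_rot: [3.14, -0.0, 0.872]
contact_force: [0.7, -0.2, 0.5]
grip_width: 92.0
finger_force: 0.0
[ 527.68551397 -187.75198064   21.50286729] [ 3.14010300e+00 -2.77718135e-04  8.71624797e-01] [ 0.0004524  -0.00064606  0.01350205]
```

```bash
python3 -m pendant '{"dp":[[0,0,0.006],[0,0,0.011],[0,-0.001,0.013],[0,-0.001,0.013]],"rotation":[[0,0,0],[0,0,0],[0,0,0],[0,0,0]]}'|head -3; python3 -m pendant '{"dp":[[0,0,0],[0,0,0],[0,0,0],[0,0,0],[0,0,0],[0,0,0]],"rotation":[[0,0,0],[0,0,0],[0,0,0],[0,0,0],[0,0,0],[0,0,0]]}' 0.015
```

```text
time: 3.8
tool_pos: [526.2, -186.7, 7.4]
tcp_rot: [-3.141, 0.0, 0.872]
time: 4.55
tool_pos: [526.4, -186.8, 7.7]
tcp_rot: [3.142, 0.0, 0.872]
contact_force: [-0.4, -0.8, 0.1]
grip_width: 36.3
finger_force: 0.0
```

```bash
python3 -m pendant '{"dp":[[0,0,0],[0,0,0],[0,0,0],[0,0,0]],"rotation":[[0,0,0],[0,0,0],[0,0,0],[0,0,0]]}' 0.015; python3 -m pendant '{"dp":[[0,0,-0.02],[0,0,-0.05],[0,0,-0.09],[0,0,-0.1],[0,0,-0.1]],"rotation":[[0,0,0],[0,0,0],[0,0,0],[0,0,0],[0,0,0]]}'
python3 -c "
from h import *
c=wristcap('w4');print(get_obs()['tool_pos'],get_obs()['tcp_rot'])"
```

```text
time: 5.05
tool_pos: [526.4, -186.8, 7.7]
tcp_rot: [3.142, 0.0, 0.872]
contact_force: [-0.4, 0.0, -0.5]
grip_width: 28.7
finger_force: 30.0
time: 5.68
tool_pos: [526.3, -186.8, 107.6]
tcp_rot: [3.141, 0.0, 0.872]
contact_force: [0.8, -0.3, -1.6]
grip_width: 29.0
finger_force: 30.0
[ 525.83309767 -186.49241599  106.6662522 ] [-3.14009951e+00  4.03836638e-04  8.71784793e-01]
```

View pics/w4.png

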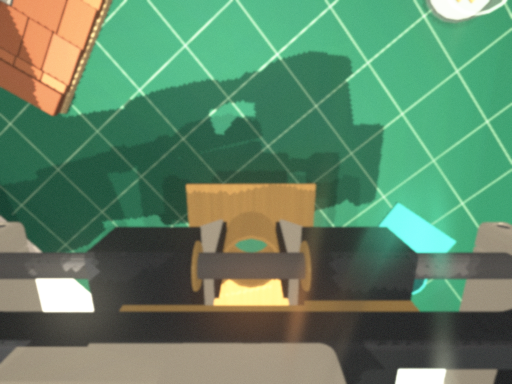

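The flashing hangs from the fingers. Its front edge is at row 184, columns 187–316, and the collar is between the pads around (250,240). The roof corner is at upper left. I check the grasp offset from the front edge.

Run:
```python
from h import *
c=dict(load('w4')); c['pose']=np.array(c['T_tool_cam'])
for z in (2.7,3.7,4.7): print(z,[np.round(onz(c,p,z),1)[:2] for p in [(187,184),(316,184)]])
g=cv2.cvtColor(c['pixels'],cv2.COLOR_RGB2HSV); print(g[178:192,210],'\n',g[190,180:192,0],g[190,310:322,0])
a=c['pixels'][165:315,150:350,::-1];cv2.imwrite('pics/c4.png',cv2.resize(a,None,fx=4,fy=4,interpolation=2))
```

```text
2.7 [array([ 32.9, -36.5]), array([32.9, 38.4])]
3.7 [array([ 32.7, -36.7]), array([32.7, 38.6])]
4.7 [array([ 32.4, -36.9]), array([32.4, 38.9])]
[[ 72 113  90]
 [ 73 117  89]
 [ 73 114  87]
 [ 73 111  87]
 [ 61  73  91]
 [ 24 106 113]
 [ 18 136 169]
 [ 18 145 204]
 [ 18 141 217]
 [ 17 144 216]
 [ 17 146 216]
 [ 18 145 216]
 [ 17 144 218]
 [ 17 143 212]] 
 [73 73 73 72 67 32 21 18 18 18 17 17] [18 18 17 18 19 21 37 55 60 62 62 62]
```

View pics/c4.png

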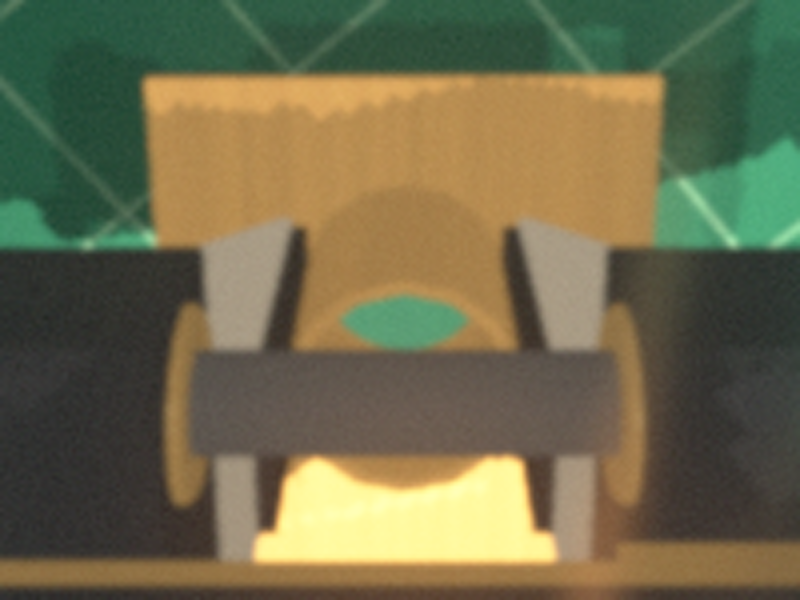

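The grasp is good: collar between the pads, plate square to the tool, front edge 32.5 mm ahead (nominal 32). I now carry it high to a viewpoint behind the hole.

```bash
python3 -m pendant '{"dp":[[0.024,-0.037,-0.03],[0.05,-0.074,-0.06],[0.075,-0.111,-0.092],[0.1,-0.148,-0.092],[0.125,-0.185,-0.092],[0.15,-0.222,-0.092],[0.174,-0.258,-0.092],[0.174,-0.258,-0.092]],"rotation":[[0,0,0.08],[0,0,0.16],[0,0,0.24],[0,0,0.32],[0,0,0.4],[0,0,0.47],[0,0,0.542],[0,0,0.542]]}'; python3 -m pendant '{"dp":[[0,0,0],[0,0,0]],"rotation":[[0,0,0],[0,0,0]]}'
python3 -c "
from h import *
c=wristcap('w5');print(get_obs()['tool_pos'],get_obs()['tcp_rot'])"
```

```text
time: 6.72
tool_pos: [439.2, 114.5, 198.1]
tcp_rot: [-3.14, 0.003, 0.333]
contact_force: [0.8, -0.4, -2.3]
grip_width: 29.0
finger_force: 30.0
time: 6.98
tool_pos: [441.1, 111.5, 199.1]
tcp_rot: [3.142, 0.001, 0.329]
contact_force: [0.0, 0.1, -0.8]
grip_width: 29.0
finger_force: 30.0
[441.11625419 111.47768509 199.26708702] [3.14155253e+00 7.57878971e-04 3.28481434e-01]
```

View pics/w5.png

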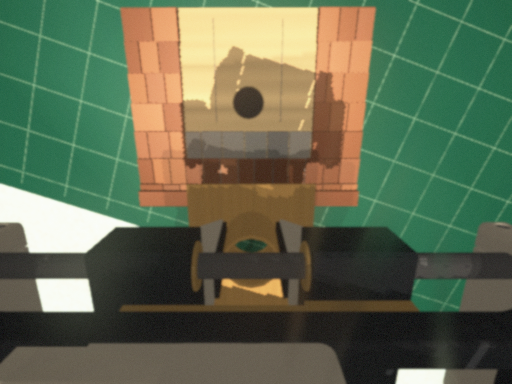

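The wrist view shows the bare bay. The hole is at (248,102), pencil lines at columns ~214 and ~282, the grey butt edge at row ~131, and the eave at row ~8 with panel corners (122,8) and (376,8). I take a second place and measure.

```bash
python3 -m pendant '{"dp":[[0.015,0.02,0.02],[0.03,0.04,0.04],[0.03,0.04,0.04],[0.03,0.04,0.04],[0.03,0.04,0.04]],"rotation":[[0,0,0],[0,0,0],[0,0,0],[0,0,0],[0,0,0]]}' | head -3
python3 - <<'E'
from h import *
wristcap('w6')
cs={n:load(n) for n in('w5','w6')}
H={}
for n,c in cs.items():
    g=cv2.cvtColor(c['pixels'],cv2.COLOR_RGB2GRAY).astype(np.uint8)
    u=proj(c,[516,138,8]).astype(int);w=22
    s=g[u[1]-w:u[1]+w,u[0]-w:u[0]+w];m=(s<60).astype(np.uint8)
    k,l,st,ce=cv2.connectedComponentsWithStats(m);i=1+np.argmax(st[1:,4]);H[n]=ce[i]+u-w
    print(n,'hole',H[n],st[i],'onz8',onz(c,H[n],8))
print('tri',tri([(cs[n],H[n]) for n in cs]))
ims=[]
for n,c in cs.items():
    u=proj(c,[516,138,8]).astype(int);y0=max(0,u[1]-90);x0=u[0]-80;print(n,x0,y0)
    ims.append(cv2.resize(c['pixels'][y0:y0+160,x0:x0+160,::-1],(400,400),interpolation=2))
cv2.imwrite('pics/c56.png',np.hstack(ims))
E
```

```text
time: 7.65
tool_pos: [482.1, 84.5, 160.4]
tcp_rot: [3.141, -0.001, 0.33]
w5 hole [248.87124464 104.56437768] [  7   6  27  28 466] onz8 [516.35122742 139.65173993   8.        ]
w6 hole [212.64695946 133.01689189] [  7   5  29  30 592] onz8 [517.0225632  139.61697173   8.        ]
tri [516.50286229 139.83973189   4.31134733]
w5 170 15
w6 133 44
```

View pics/c56.png

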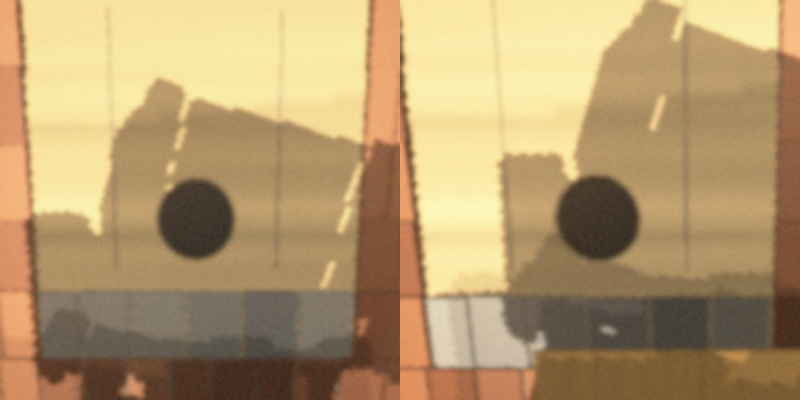

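The crops show the hole clearly: w5 crop (196,219), w6 crop (198,218). The pencil lines run left (108,8)→(116,265) and right (283,8)→(276,265) in w5, with the butt at row ~291. I refine the hole and yaw.

Run:
```python
from h import *
O={'w5':(170,15),'w6':(133,44)};G={'w5':(196,219),'w6':(198,218)}
L={'w5':[(108,8),(116,265),(283,8),(276,265),(38,291),(355,291)],'w6':[(93,4),(102,150),(285,30),(287,265),(25,296),(372,296)]}
H={};cs={n:load(n) for n in O}
for n,c in cs.items():
    px=lambda p:np.array(O[n])+np.array(p)*.4-.3
    g=cv2.GaussianBlur(cv2.cvtColor(c['pixels'],cv2.COLOR_RGB2GRAY),(3,3),0)
    u=px(G[n]).astype(int);w=21;s=g[u[1]-w:u[1]+w,u[0]-w:u[0]+w]
    t=(int(s[w,w])+int(np.median(s[w,:5])))/2
    for t in (t-12,t,t+8):
        m=(s<t).astype(np.uint8);k,l,st,ce=cv2.connectedComponentsWithStats(m);i=l[w,w]
        ct=cv2.findContours((l==i).astype(np.uint8),0,1)[0][0];e=cv2.fitEllipse(ct)
        print(n,t,st[i],ce[i]+u-w,'ell',np.array(e[0])+u-w,e[1])
    H[n]=px(G[n]);print('hand',H[n],onz(c,H[n],8))
    q=[onz(c,px(p),8)[:2] for p in L[n]]
    for a,b in((0,1),(2,3)):
        d=q[a]-q[b];print('line yaw',np.arctan2(d[1],d[0]))
    q=[onz(c,px(p),13.5+2)[:2] for p in L[n][4:]];d=q[0]-q[1];y=np.arctan2(d[1],d[0])-np.pi/2;print('butt yaw',y)
    h=onz(c,H[n],8)[:2];u_=np.array([np.cos(.33),np.sin(.33)]);print('hole to butt',(h-q[0])@u_,(h-q[1])@u_)
    ql=onz(c,px(L[n][1]),8)[:2];qr=onz(c,px(L[n][3]),8)[:2];v=np.array([-np.sin(.33),np.cos(.33)]);print('lines from hole',(ql-h)@v,(qr-h)@v)
print('tri',tri([(cs[n],H[n]) for n in cs]))
t=load('top');print(get_obs()['tool_pos'],get_obs()['tcp_rot'])
```

```text
w5 96.5 [  7   6  29  32 731] [248.04103967 102.29274966] ell [248.02695847 102.29534912] (28.61656379699707, 30.738895416259766)
w5 108.5 [  6   6  31  32 777] [247.96911197 102.44916345] ell [247.96879196 102.45074463] (29.786985397338867, 31.408954620361328)
w5 116.5 [  6   5  31  33 804] [248.         102.23756219] ell [247.98215485 102.23187256] (30.23586654663086, 32.12065887451172)
hand [248.1 102.3] [518.45991202 141.3183965    8.        ]
line yaw 0.3276241588375293
line yaw 0.32874280700780767
butt yaw 0.3287641738283742
hole to butt 32.40738152177689 32.591395033234406
lines from hole 38.11216055616731 -37.95269416083479
w6 98.5 [  6   6  32  34 870] [211.58390805 131.24482759] ell [211.58630371 131.25477791] (31.552066802978516, 33.27112579345703)
w6 110.5 [  5   5  34  36 928] [211.48275862 131.3200431 ] ell [211.49968529 131.32085228] (32.77595901489258, 34.28777313232422)
w6 118.5 [  3   5  36  37 987] [211.21884498 131.75683891] ell [211.1604538  131.82866096] (33.74246597290039, 35.84878921508789)
hand [211.9 130.9] [518.89111841 141.01415331   8.        ]
line yaw 0.3209581180368984
line yaw 0.33526993661657495
butt yaw 0.3298333377331828
hole to butt 32.301411624164714 32.32621550496062
lines from hole 38.92823699927697 -37.91833532713689
tri [518.52594905 141.37188811   4.59354747]
[482.1355534   84.56342491 160.41514345] [ 3.14125830e+00 -1.08892436e-03  3.30157782e-01]
```

The hole is at about (518.4,141.6) with panel yaw 0.3285, and hole-to-butt measures 32.4 against 32 nominal. I move to the landing spot, 32 mm eave-ward, staying above the board.

```bash
python3 -m pendant '{"dp":[[0.03,-0.015,0],[0.06,-0.03,0.02],[0.084,-0.0425,0.05],[0.084,-0.0425,0.08],[0.084,-0.0425,0.105],[0.084,-0.0425,0.12],[0.084,-0.0425,0.12],[0.084,-0.0425,0.12]],"rotation":[[0,0,0],[0,0,0],[0,0,0],[0,0,0],[0,0,0],[0,0,0],[0,0,0],[0,0,0]]}'
python3 - <<'E'
from h import *
c=wristcap('w7');s=get_obs();print(s['tool_pos'],s['tcp_rot'])
cv2.imwrite('pics/c7.png',cv2.resize(c['pixels'][:240,100:420,::-1],None,fx=2.5,fy=2.5,interpolation=2))
print(toolshift([548.1,152,13.5]))
E
```

```text
time: 8.7
tool_pos: [548.7, 151.8, 40.8]
tcp_rot: [3.141, -0.002, 0.33]
contact_force: [0.5, -0.0, -0.7]
grip_width: 28.7
finger_force: 30.0
[548.76667439 151.79847808  40.93405585] [ 3.14104924e+00 -2.21809172e-03  3.29828012e-01]
[-0.00062632 -0.00042149  0.02743251]
```

View pics/c7.png

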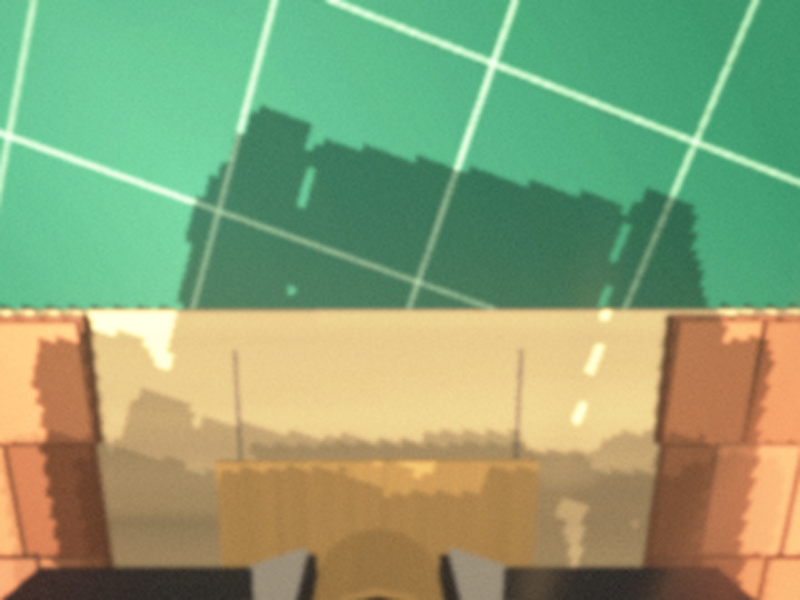

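The wrist crop shows the plate front edge at crop row 461 (columns 219–539), the eave at row 311, and the pencil lines, left (236,350)→(241,458) and right (521,350)→(518,458). The plate looks parallel to the eave.

```bash
cat > chk.py <<'E'
from h import *
import sys
def run(n,plate,eave,left,right,zt,f=2.5,o=(100,0)):
    c=dict(load(n)); P=c['T']; ps=P[:3,3]
    px=lambda p:np.array(o)+(np.array(p)+.5)/f-.5
    R=P[:3,:3]; tool=lambda p,z:(R.T@(onz(c,px(p),z)-ps))[:2]
    a,b=[tool(p,zt) for p in plate]; print('plate',a,b,'yaw',np.degrees(np.arctan2(b[0]-a[0],b[1]-a[1])))
    e=[tool(p,8) for p in eave]; print('eave',*e,'yaw',np.degrees(np.arctan2(e[1][0]-e[0][0],e[1][1]-e[0][1])))
    l=[tool(p,8) for p in left];r=[tool(p,8) for p in right]; print('lines',*l,*r)
    lm=(l[0]+r[0])/2;ln=(l[1]+r[1])/2
    print('line dir deg',np.degrees(np.arctan2(lm[1]-ln[1],lm[0]-ln[0])),'y: plate mid',(a+b)[1]/2,'lines mid',ln[1],lm[1])
    ex=(e[0][0]+e[1][0])/2; print('panel x of collar: ',110-(ex-(a[0]+b[0])/2)-32)
E
python3 - <<'E'
from chk import run
run('w7',[(219,461),(539,461)],[(100,311),(660,311)],[(236,350),(241,458)],[(521,350),(518,458)],37.2)
E
```

```text
plate [ 32.74877157 -37.18943123] [32.7368104  37.56157234] yaw -0.009168095484884202
eave [ 65.56092871 -72.48653934] [65.55153324 73.46587398] yaw -0.00368833330793326
lines [ 55.50553267 -37.58952053] [ 26.07094865 -37.79091937] [55.49888511 37.77322242] [26.05888907 38.53989103]
line dir deg -0.5500944130088519 y: plate mid 0.18607055550557305 lines mid 0.3744858325235576 0.09185094224162427
panel x of collar:  45.18656000957141
```

The plate and eave are parallel within 0.01° and the lateral offset is about 0.2 mm. I lower onto the board.

```bash
python3 -m pendant '{"dp":[[0,0,0.01],[0,0,0.018],[0,0,0.023],[0,0,0.026],[0,0,0.027],[0,0,0.027],[0,0,0.027]],"rotation":[[0,0,0],[0,0,0],[0,0,0],[0,0,0],[0,0,0],[0,0,0],[0,0,0]]}'; python3 -c "
from h import *
s=get_obs();print(s['tool_pos'],s['tcp_rot'],s['contact_force'])"
```

```text
time: 9.62
tool_pos: [547.7, 151.6, 13.7]
tcp_rot: [3.141, 0.0, 0.33]
contact_force: [-4.2, -0.7, 8.7]
grip_width: 29.1
finger_force: 30.1
[547.66838715 151.63350641  13.6791996 ] [3.14148439e+00 3.18275588e-04 3.29880335e-01] [-4.15075948 -0.73514331  8.70355846]
```

```bash
python3 -m pendant '{"dp":[[0,0,-0.0004],[-0.004,0,-0.0004],[-0.008,0,-0.0004],[-0.012,0,-0.0004],[-0.016,0,-0.0004],[-0.02,0,-0.0004],[-0.024,0,-0.0004],[-0.024,0,-0.0004]],"rotation":[[0,0,0],[0,0,0],[0,0,0],[0,0,0],[0,0,0],[0,0,0],[0,0,0],[0,0,0]]}'
python3 - <<'E'
from h import *
c=wristcap('w8');s=get_obs();print(s['tool_pos'],s['tcp_rot'],s['contact_force'])
c2=vision.capture('scene')
a=cv2.resize(c['pixels'][:240,100:420,::-1],None,fx=2.5,fy=2.5,interpolation=2)
cv2.imwrite('pics/c8.png',a)
E
```

```text
time: 10.62
tool_pos: [525.6, 143.8, 13.7]
tcp_rot: [3.141, -0.002, 0.33]
contact_force: [1.8, 1.0, 7.1]
grip_width: 28.9
finger_force: 30.0
[525.6330664  143.82830376  13.68554854] [ 3.14112342e+00 -1.37845421e-03  3.29732621e-01] [1.57475796 0.17558242 7.60732227]
```

View pics/c8.png

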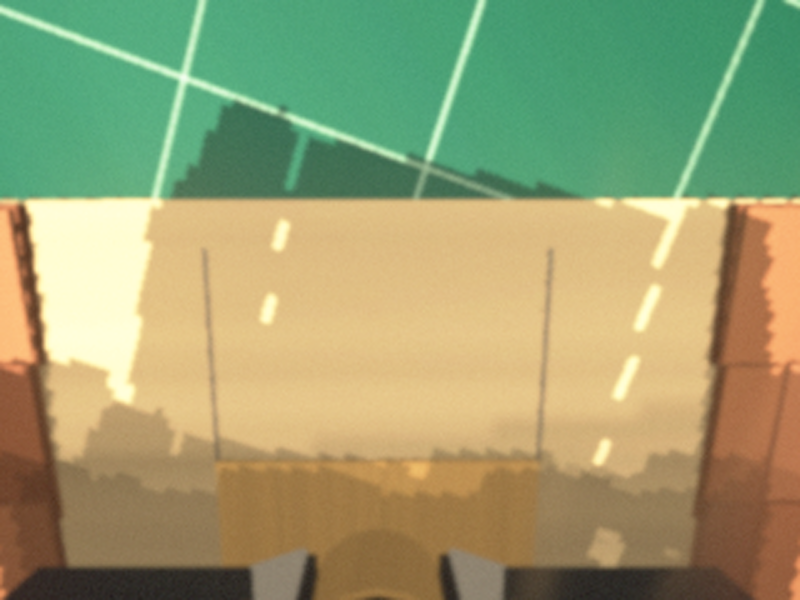

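The plate's front edge is at row 461 (columns 217–540). The pencil lines run straight into its corners, left (205,250)→(217,458) and right (551,250)→(540,458), and the eave is at row 199.

Run:
```python
from chk import run
from h import *
run('w8',[(218,461),(540,461)],[(30,199),(740,199)],[(205,250),(217,458)],[(551,250),(540,458)],10)
s=get_obs();u=np.array([np.cos(.329),np.sin(.329)]);print('by pose, x-shift TCP->target',(np.array([518.3,141.8])-.45*u-s['tool_pos'][:2])@u)
```

```text
plate [ 32.7369413  -37.43389555] [32.72446387 37.80651007] yaw -0.009501602073856641
eave [ 90.24068452 -74.71418867] [90.24108374 77.64473738] yaw 0.00015012819320518305
lines [ 79.80731112 -37.85640805] [ 32.95269526 -38.08864504] [79.80521868 37.75832335] [32.94020086 38.23153423]
line dir deg -0.147319787990274 y: plate mid 0.18630725590789865 lines mid 0.07144459762231392 -0.049042348431211025
panel x of collar:  20.489818454532326
by pose, x-shift TCP->target -8.044648140403416
```

```bash
python3 -m pendant '{"dp":[[-0.002,0,0],[-0.004,0,0],[-0.006,0,0],[-0.008,0,0],[-0.0082,0,0],[-0.0082,0,0],[-0.0082,0,0]],"rotation":[[0,0,0],[0,0,0],[0,0,0],[0,0,0],[0,0,0],[0,0,0],[0,0,0]]}'
python3 - <<'E'
from h import *
u=np.array([np.cos(.329),np.sin(.329)])
def eave(n,cols,lo,hi,z=8):
    c=load(n);a=cv2.cvtColor(c['pixels'],cv2.COLOR_RGB2HSV)[...,0].astype(int)
    r=np.median([lo+np.argmax(a[lo:hi,k]<45) for k in cols]);g=[c['pixels'][int(r)-2:int(r)+2,cols[0],0]];print(n,'eave row',r,g);
    return c,r
c,r=eave('w5',range(200,290,5),0,30);q=onz(c,(248,r-.5),8)[:2];h=onz(c,(248,102.3),8)[:2];print('hole-eave',(q-h)@u)
c=wristcap('w9');s=get_obs();print(s['tool_pos'],s['tcp_rot'],s['contact_force'])
c,r=eave('w9',range(200,300,5),10,120)
H=cv2.cvtColor(c['pixels'],cv2.COLOR_RGB2HSV).astype(int);p=H[:,200:300:5];S=np.median(p,1)
print(r,[(k,*S[k].astype(int)) for k in range(178,192)])
R=c['T'][:3,:3];T=lambda v,z:(R.T@(onz(c,(250,v),z)-c['T'][:3,3]))[0]
print('edge->eave',T(r-.5,8)-T(183.9,10))
print('hole by pose dx',(np.array([518.3,141.8])-.45*u-s['tool_pos'][:2])@u)
a=vision.capture('scene')['pixels'];cv2.imwrite('pics/s9.png',cv2.resize(a[100:220,220:380,::-1],None,fx=5,fy=5,interpolation=2))
E
```

```text
time: 11.6
tool_pos: [518.3, 141.3, 13.7]
tcp_rot: [3.141, -0.002, 0.33]
contact_force: [3.3, 0.5, 5.5]
grip_width: 29.2
finger_force: 30.0
w5 eave row 7.0 [array([ 87, 117, 183, 236], dtype=uint8)]
hole-eave 98.37228517336395
[518.34481131 141.30038662  13.67334239] [ 3.14101839e+00 -2.30905584e-03  3.29726198e-01] [2.95889201 1.69967205 5.65708064]
w9 eave row 64.0 [array([ 77, 106, 156, 197], dtype=uint8)]
64.0 [(178, np.int64(18), np.int64(107), np.int64(203)), (179, np.int64(18), np.int64(107), np.int64(204)), (180, np.int64(18), np.int64(106), np.int64(203)), (181, np.int64(18), np.int64(105), np.int64(197)), (182, np.int64(18), np.int64(108), np.int64(183)), (183, np.int64(18), np.int64(116), np.int64(167)), (184, np.int64(17), np.int64(133), np.int64(168)), (185, np.int64(17), np.int64(143), np.int64(176)), (186, np.int64(17), np.int64(145), np.int64(182)), (187, np.int64(17), np.int64(144), np.int64(182)), (188, np.int64(17), np.int64(145), np.int64(181)), (189, np.int64(17), np.int64(145), np.int64(181)), (190, np.int64(17), np.int64(145), np.int64(178)), (191, np.int64(17), np.int64(144), np.int64(173))]
edge->eave 65.2306292264966
hole by pose dx -0.33098439924876916
```

View pics/s9.png

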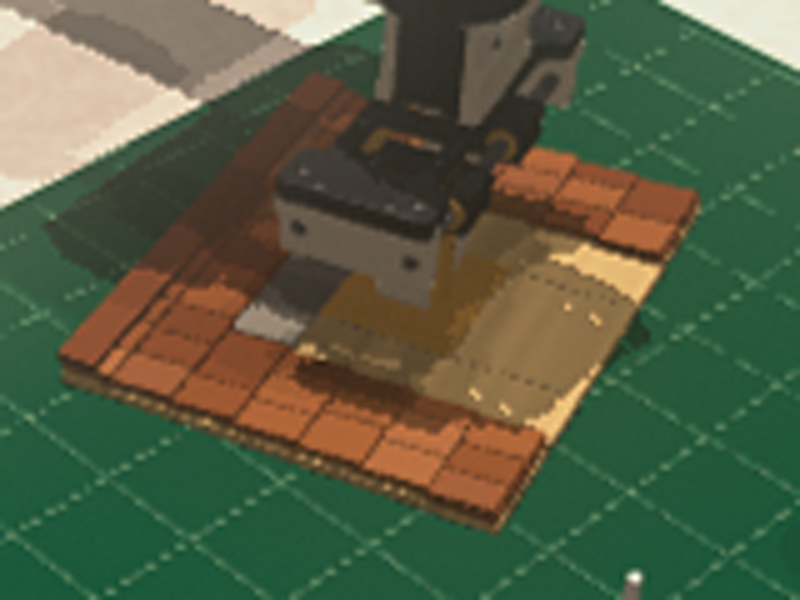

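The scene crop shows the flashing under the grey course, which lies flat, with the gripper clear of it. By eave distance it is about 0.8 mm short, by pose 0.3 mm. I add 0.5 mm and raise the push.

```bash
python3 -m pendant '{"dp":[[-0.0005,0,0],[-0.0006,0,0.0003],[-0.0006,0,0.0003],[-0.0006,0,0.0003],[-0.0006,0,0.0003]],"rotation":[[0,0,0],[0,0,0],[0,0,0],[0,0,0],[0,0,0]]}'
python3 - <<'E'
from h import *
u=np.array([np.cos(.329),np.sin(.329)])
F=[]
for i in range(6):
    c=wristcap('w10');s=get_obs();F.append(s['contact_force'])
print(np.round(F,1),s['tool_pos'],s['tcp_rot'])
print('hole by pose dx',(np.array([518.3,141.8])-.45*u-s['tool_pos'][:2])@u)
H=cv2.cvtColor(c['pixels'],cv2.COLOR_RGB2HSV).astype(int)
m=np.median(c['pixels'][55:75,200:300,0],1);print(m.astype(int))
print(H[181:187,200:300,1].mean(1).astype(int))
E
```

```text
time: 12.32
tool_pos: [518.0, 141.2, 13.7]
tcp_rot: [3.141, -0.003, 0.33]
contact_force: [2.5, 1.2, 7.5]
grip_width: 29.1
finger_force: 30.1
[[1.8 1.5 7.3]
 [3.5 0.6 7.7]
 [2.4 0.8 7.8]
 [3.6 1.3 8.3]
 [3.2 0.9 8.3]
 [3.4 1.2 8.1]] [517.96311683 141.18867459  13.69288258] [ 3.14098527e+00 -2.84740726e-03  3.29766033e-01]
hole by pose dx 0.066332048996721
[ 86  86  86  85  85  84  82 101 151 199 218 219 219 219 219 219 218 218
 217 217]
[106 108 117 133 143 144]
```

```bash
python3 -m pendant '{"dp":[[-0.0003,0,0.0002],[-0.0003,0,0.0002],[-0.0003,0,0.0002],[-0.0003,0,0.0002]],"rotation":[[0,0,0],[0,0,0],[0,0,0],[0,0,0]]}'
python3 - <<'E'
from h import *
F=[]
for i in range(8):
    c=wristcap('w11');s=get_obs();F.append(s['contact_force'])
print(np.mean(F,0),np.array(F)[:,2].round(1),s['tool_pos'],s['tcp_rot'])
m=np.median(c['pixels'][58:68,200:300,0],1);print(m.astype(int))
E
```

```text
time: 13.12
tool_pos: [517.9, 141.2, 13.7]
tcp_rot: [3.141, -0.004, 0.33]
contact_force: [2.1, 2.0, 9.2]
grip_width: 29.3
finger_force: 30.1
[2.89427913 1.64443463 9.22742193] [ 9.2  9.5  8.6  9.2  8.8  9.1 10.4  8.9] [517.98176267 141.1765205   13.67073112] [ 3.14092497 -0.00355094  0.32965919]
[ 86  85  85  86 105 153 198 218 219 219]
```

```bash
python3 -c "
from h import *
print(workorder.close_job())"
```

```text
the job is handed in; nothing more can be done
None
```

I handed in the job with the flashing tucked about 20 mm under the grey course. By my measurements the collar is within about 0.5 mm of the hole centre and the plate is square to the panel. The gripper still holds it and presses with about 10 N (9.2 N at the wrist plus roughly 1 N of flashing weight). The course lay flat when last viewed, just before the final ~1 mm of slide, and the glue bottle, stovepipe and pot were not touched.

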